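# Enable the laser welder at its key switch

## Task

Switch on the laser welder's enable station: slide the dust shutter on the sloping panel fully aside, take the key with the round head from the wooden key rack, push it home in the keyhole, then turn it clockwise to the on stop and leave it there. Leave the other two keys in the rack and do not disturb the jar, the dental model or the casting ring.

Things in the scene. Friction and masses are not known exactly. Their poses are not given: they have to be found in the camera images.
- console: enable station: fixed grey box, 120 deep x 140 wide x 110 mm high with its steel stand. Origin: centre of its underside, z up, panel faces local -x. The aluminium panel leans back 0.61 rad: outward normal (-0.573, 0, 0.820); local +y is the left of the panel as one faces it. Two runners along y stand 6 mm proud of it, 18 to 23 mm up- and down-slope of the keyhole.
- keyhole (a point): centre of the key slot's mouth, on the face of the steel lock barrel (28 mm across, 1 mm proud of the panel). z: outward along the lock axis, normal to the panel; with the switch off x points up the slope, y to the panel's left; x, y turn with the barrel. Slot 12.6 mm along x, 5.6 mm along y, 24 mm deep.
- key_switch (a joint): rotation of the lock barrel, rad: 0 off, grows clockwise as one faces the panel (a negative turn about keyhole z), stop at 1.22 is on. It turns stiffly (about 0.04 N m) and stays where it is left. The key has about 0.15 rad of play each way in the slot.
- shutter_tab (a point): top centre of the dust shutter's grip tab; axes as keyhole's at off. Tab 10 mm thick (y), 22 mm wide (x), 19 mm high; its top is 24 mm, the shutter plate's top 5 mm above the panel. Shut, the 35 x 34 mm plate covers the keyhole and the tab stands 12 mm right (-y) of the lock axis. It slides to -y (right as one faces the panel), friction about 1.5 N.
- shutter (a joint): travel of the shutter, m: 0 shut, 0.05 fully open at its stop; it may start up to 12 mm ajar.
- key_rack: fixed wooden block 155 (x) x 46 (y) x 32 (z) mm, origin at the centre of its underside; three key slots 24 mm deep in its top at x = -54, 0 and +54 mm, 12.6 mm along x by 5.6 mm along y. The three keys stand in them in any order, heads up.
- round_key: the key to use. Origin at the blade's tip, z towards the head, x along the blade's width, y across its thickness. Blade 11 x 4 mm, 20 mm long, its last 5 mm stepped down to 7 x 2.2 mm; steel collar 20 x 12 mm at z = 20 to 30 mm, resting on the rack or, when home, on the barrel's face; flat round black head 32 mm across, 10 mm thick (y), z = 30 to 62 mm. 30 g. Works either way round.
- round_key_shoulder (a point): point on the round key's axis at the underside of its collar, 20 mm from the tip; it meets the keyhole point when the key is home.
- square_key: another key, not to be used: same blade and collar, square head 30 x 32 mm, 10 mm thick, top at z = 62 mm.
- narrow_key: another key, not to be used: same blade and collar, narrow tall head 16 mm wide, 44 mm high, 10 mm thick, top at z = 74 mm.
- jar_separator: bystander: white plastic jar with a red cap, 56 mm across, 114 mm tall, beside the console's right side; origin at the centre of its underside.
- dental_model_1: bystander: cream dental model 58 x 62 x 32 mm, in front of the console; origin at the centre of its underside.
- casting_ring_2: bystander: grey steel casting ring, 48 mm across, 50 mm tall, behind the key rack; origin at the centre of its underside.
Not all that is in view belongs to the job. What is shaped like the round_key but green is not meant.

How it is judged:
On the way, in this order (a step that is already met when the one before it is completed fails the run):
1. the dust shutter is slid fully aside, the switch still off (value of joint shutter above 0.042 m and value of joint key_switch below 0.3 rad), for 0.1 s.
2. the round key is home in the keyhole, the switch still off (distance between round_key_shoulder and keyhole below 0.005 m and angle between the z axis of round_key and the z axis of keyhole, either way round below 0.2 rad and value of joint key_switch below 0.4 rad), for 0.1 s.
3. the switch is turned on by the key (value of joint key_switch above 1.05 rad and distance between round_key_shoulder and keyhole below 0.006 m), for 0.1 s.
At the end, for the whole second after the job is handed in: The switch stands at on (over 1.05 rad of 1.22), the shutter is open (over 42 of 50 mm), the round key is at rest in the keyhole with its collar within 6 mm of the barrel's face and within 0.25 rad of the lock axis (all of step 3 and value of joint shutter above 0.042 m and angle between the z axis of round_key and the z axis of keyhole, either way round below 0.25 rad and linear speed of round_key below 0.02 m/s); the robot touches nothing.
It fails at once if another key is taken or pushed about (over 15 mm) (distance of any of square_key, narrow_key from where it was at the start of the episode above 0.015 m).
It fails at once if the jar, the dental model or the casting ring is shoved over 25 mm or knocked over (distance of any of jar_separator, dental_model_1, casting_ring_2 from where it was at the start of the episode above 0.025 m or angle between any of jar_separator, dental_model_1, casting_ring_2's own z axis and vertical above 0.5 rad).
It also fails if it takes over 54 s, if anything falls off the work surface, if the arm or the gripper's body presses on something with over 40 N, if the wrist force passes 120 N, or if a joint passes its speed limit or range.

## Robot

A 6-joint arm with a two-finger parallel gripper is mounted at the origin on a cart in front of the work surface, level with it; the furniture and walls round the work are solid. World frame = base frame: x ahead of the robot, y to its left, z up, the work surface at z = 0. Lengths are in m, angles in rad, forces in N, time in s.
With the tool pointing down it reaches from about 0.3 to 0.775 m from the base axis. Payload 14.6 kg.
Tool frame: the origin (TCP) lies on the centre line of the jaws, within the pads' length; the fingertips stand 11 mm ahead of it and the grasp point (between the pads) lies 8 mm behind it; z points along the fingers, y is the line along which they close (so a half turn about z gives the same grasp; the last joint's range is limited). The gripper opens to 94 mm and grips with 3 to 60 N. Pads are 16 mm wide; open, the fingers measure 119 mm over their backs; the gripper's body (75 mm by 177 mm) begins 78 mm behind the grasp point.
Start: joints at [-1.274, 0.3, 1.521, -0, 1.321, -0.067], TCP at [0.196, -0.514, 0.216] pointing down, gripper open.
Joint ranges: [-3.03, 3.03], [-0.79, 2.21], [0.23, 2.52], [-1.04, 4.18], [0, 3.07], [-2.55, 2.55]. Speed limits (rad/s): [2.22, 2.22, 2.57, 3.14, 3.14, 3.14].

## Interface

Orientations are given as a unit quaternion [w, x, y, z].
In Python, from workcell import arm gives the robot as it stands.
- The arm moves only by the tool move_arm, never from a script. Its argument "rows" is a list of rows, each an object with "rot": the turn, a rotation vector about the tool's x, y, z in units of 10 degrees (1.0 is 10 degrees), a list of three; "offset": the shift along the tool's x, y, z in units of 50 mm (1.0 is 50 mm), a list of three; "grip": the finger opening in mm, from 0 to 94. In form: [{"rot": [wx, wy, wz], "offset": [tx, ty, tz], "grip": grip}, ...]. A call has 1 to 20 rows; each row shifts and turns the commanded pose from where the row before left it, along the tool's axes as they then stand; what a row does not reach is not made up. A row lasts 1/8 s, in which the tool goes at most 62.5 mm and 10.7 degrees, less where a joint would pass 70% of its speed; a pose out of reach is approached as far as the arm can. A call is refused whole if a number of a shift passes 1 or a number of a turn 1, either way. A call with a gripper value outside its range is refused whole. The fingers move at their own pace and stop on an object; "force" is the grip in N (left out, the last holds). Time passes only in rows, so rows that do not move let the fingers close. It gives the time, the measured TCP pose, the force, the opening and the grip force at its end, in the units of the state.
- arm.get_obs(): the state, without advancing time (a new reading comes with each control period).
- arm.camera(name): name is "scene" or "top"; returns the picture (420x560x3 uint8, blue, green, red); there is no depth.
- arm.calibration(name): a dict with "mtx" (3x3 intrinsics, pixels), "origin" and "attitude" of the camera in the world. Camera axes: x right, y down, z forward; pixel columns grow to the right and rows downward; lengths in m; the calibration is good to about 2 mm. A picture is of the moment at which its call begins. calibration takes no time and is no camera call.
- arm.finish_job(): hands the job in; it is judged then, once.
The state is a dict: "clock": time; "joint_pos": joint angles; "qvel": joint speeds; "joint_torque": joint torques, N m; "tool_pos": TCP position; "ee_rot": TCP orientation; "force": force on the tool from outside, world axes, zero at the start; "moment": the same for the moment, N m; "gripper_width": finger opening in m; "grasp_force": force on a finger pad.
Only numpy, scipy, OpenCV 4.12 (cv2) and the standard library are available. Lean on these libraries where they do the work, as an engineer would, in place of code of your own. Each camera call takes 0.05 s, during which the arm holds its last target. There are 200 camera calls.

## Working session

There is one attempt and no reset: what is moved stays moved. The work goes in short steps, Python scripts to look and compute and a tool call to move; the robot and the scene stay as the last step left them, time stands still between calls to the robot, and variables do not carry over. Pictures are saved under pics/ and viewed, at most 10 in all, crops included, and the job is handed in when it is done.

Besides the shell and the picture viewer there is one more tool, called after "Request:" as a command line: name --argument value ..., lists and objects as JSON in quotes. move_arm: Moves the arm, as the interface text tells. Its arguments: {"type":"object","properties":{"rows":{"type":"array","items":{"type":"object","properties":{"rot":{"type":"array","items":{"type":"number"}},"offset":{"type":"array","items":{"type":"number"}},"grip":{"type":"number"}}}},"force":{"type":"number"}},"required":["rows"]}

```bash
mkdir -p pics; ls; python3 - <<'E'
from workcell import arm
import cv2,numpy as np
for n in("scene","top"):
    im=arm.camera(n); cv2.imwrite(f"pics/{n}0.png",im); c=arm.calibration(n); print(n,{k:np.round(v,4).tolist() for k,v in c.items()})
print(arm.get_obs())
E
```

```text
pics
scene {'mtx': [[530.4914, 0.0, 282.5934], [0.0, 530.4914, 207.7928], [0.0, 0.0, 1.0]], 'origin': [-0.0127, 0.4931, 0.5414], 'attitude': [0.1601, -0.2535, 0.8096, -0.5046]}
top {'mtx': [[522.6656, 0.0, 267.7096], [0.0, 522.6656, 211.6546], [0.0, 0.0, 1.0]], 'origin': [0.4189, -0.2487, 1.0241], 'attitude': [-0.0338, 0.7092, -0.703, 0.0407]}
{'clock': 0.1, 'joint_pos': array([-1.27358824e+00,  3.00438050e-01,  1.52150972e+00,  4.07468959e-06,
        1.32068991e+00, -6.66163823e-02]), 'qvel': array([-0.0019962 , -0.00282425, -0.00092583, -0.00058081, -0.00114408,
        0.0003309 ]), 'joint_torque': array([ 2.90969720e-04, -5.32644725e+01, -3.53281474e+01,  7.09205121e-02,
        2.35204550e-02, -4.81727341e-05]), 'tool_pos': array([ 0.19564373, -0.51379313,  0.21593464]), 'ee_rot': array([-5.19270381e-04,  9.83499505e-01,  1.80910062e-01, -5.81495416e-05]), 'force': array([-0.81905329, -0.74201148,  0.02237887]), 'moment': array([-0.03381924, -0.03216627,  0.0418032 ]), 'grasp_force': 0.0, 'gripper_width': 0.09433322357610452}
```

View pics/scene0.png

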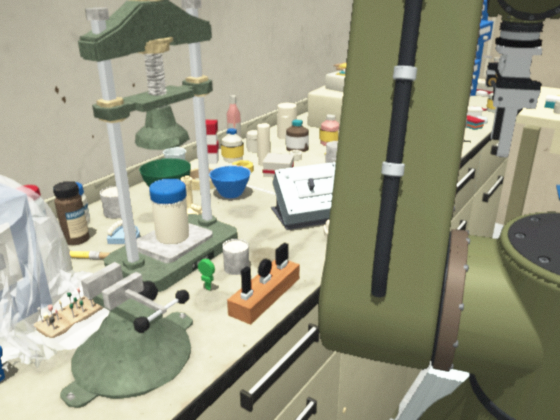

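View pics/top0.png

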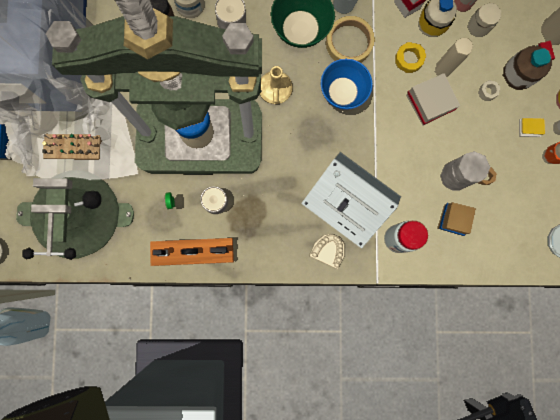

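Scene view: rack at about (265,288) with three black keys at (246,280), (265,268) and (282,252); a green round key stands at (207,272) as a decoy; the console is at (310,190), partly behind the arm. Top view: rack at (193,250), with keys at (163,251), (193,250) and (222,250). The console is at (352,200) with its tab at (343,205). Next I'll enlarge both in one composite.

```bash
python3 - <<'E'
import cv2,numpy as np
s=cv2.imread("pics/scene0.png");t=cv2.imread("pics/top0.png")
R=lambda i,w,h:cv2.resize(i,(w,h),interpolation=cv2.INTER_CUBIC)
a=R(s[235:325,220:310],400,400)      # 4.444x from (220,235)
b=R(t[145:255,295:405],400,400)      # 3.636x from (295,145)
c=R(t[230:270,145:245],500,200)      # 5x from (145,230)
d=R(s[155:230,265:340],300,300)[:200]  # 4x
cv2.imwrite("pics/c1.png",np.vstack([np.hstack([a,b]),np.hstack([c,d])]))
E
```

```text
(no output)
```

View pics/c1.png

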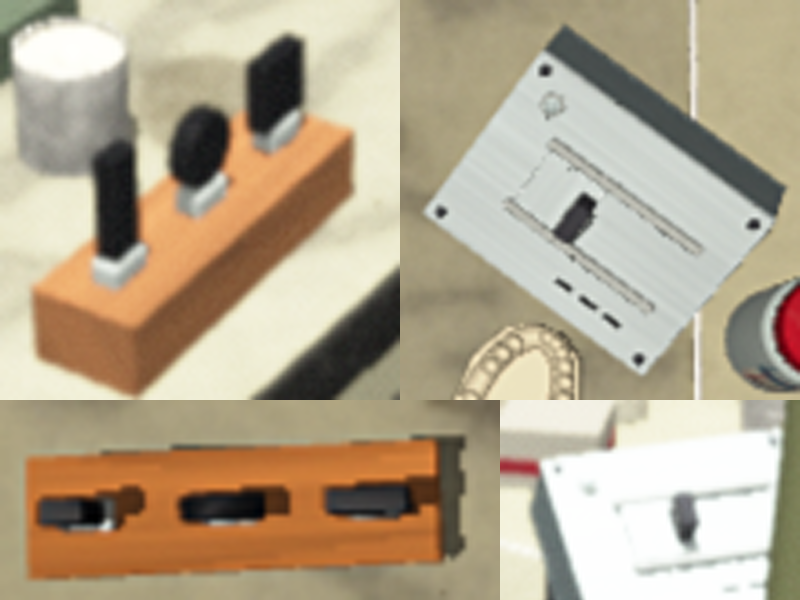

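Three black keys stand in the rack: a narrow tall one at (246,280), a disc-shaped one at (265,268) and a square one at (282,252). The disc in the middle slot is the round_key. The green one at (207,272) stands outside the rack and is not meant. Next I'll fit the rack and console poses to both views.

```bash
cat > h.py <<'E'
import cv2,numpy as np
from scipy.spatial.transform import Rotation as R
from scipy.optimize import least_squares
from workcell import arm
def rq(q): return R.from_quat([q[1],q[2],q[3],q[0]])
CAL={n:arm.calibration(n) for n in("scene","top")}
def proj(n,P):
    c=CAL[n]; p=rq(c["attitude"]).inv().apply(np.atleast_2d(P)-c["origin"]); p=p@np.array(c["mtx"]).T
    return p[:,:2]/p[:,2:]
def A(x,y): return [220+x/4.444,235+y/4.444]
def B(x,y): return [295+(x-400)/3.636,145+y/3.636]
def C(x,y): return [145+x/5,230+(y-400)/5]
def D(x,y): return [265+(x-500)/4,155+(y-400)/4]
def tri(ps):  # {cam:pixel} -> point
    r=least_squares(lambda P:np.concatenate([proj(n,P)[0]-p for n,p in ps.items()]),[.4,-.3,.05]); return r.x,abs(r.fun).max()
def cons(yaw):  # columns: up slope, left, normal
    return R.from_euler('z',yaw).as_matrix()@np.array([[.82,0,-.573],[0,1,0],[.573,0,.82]])
E
cat > fit.py <<'E'
from h import *
# rack: x,y,yaw
def rk(v,l): return R.from_euler('z',v[2]).apply(np.array(l,float))+[v[0],v[1],0]
X,Y,Z=.0775,.023,.032
obs=[("top",C(25,458),(-1,1,1)),("top",C(27,578),(-1,-1,1)),("top",C(442,560),(1,-1,1)),("top",C(437,438),(1,1,1)),
("scene",A(33,290),(-1,1,1)),("scene",A(135,328),(-1,-1,1)),("scene",A(353,132),(1,-1,1)),("scene",A(138,395),(-1,-1,0)),("scene",A(37,357),(-1,1,0)),("scene",A(352,190),(1,-1,0))]
f=lambda v:np.concatenate([proj(n,rk(v,(l[0]*X,l[1]*Y,l[2]*Z)))[0]-p for n,p,l in obs])
r=least_squares(f,[.35,-.1,-1.57]); print("rack",r.x.round(4)); print(r.fun.reshape(-1,2).round(1).tolist())
print("round head top tri",tri({"scene":A(205,107),"top":C(218,508)}), "model",rk(r.x,[0,0,.074]))
P={"ul":(B(545,70),D(558,468)),"ur":(B(755,225),D(773,440)),"rUL":(B(552,145),D(617,505)),"rLL":(B(507,205),D(640,570)),"tab":(B(583,205),D(684,497))}
for k,(t,s) in P.items(): print(k,*tri({"top":t,"scene":s}))
# console: K, yaw, s, a, b
ob=[("top",B(552,145),'a',20.5),("top",B(507,205),'a',-20.5),("top",B(700,250),'b',20.5),("top",B(650,308),'b',-20.5),("scene",D(617,505),'a',20.5),("scene",D(640,570),'a',-20.5),("top",P["tab"][0],'t',0),("scene",P["tab"][1],'t',0)]
def g(v):
    M=cons(v[3]);o=[]
    for n,p,k,u in ob:
        l={'a':[u,v[5],5],'b':[u,v[6],5],'t':[0,-12-v[4],23]}[k]
        o.append(proj(n,v[:3]+M@np.array(l)*1e-3)[0]-p)
    return np.concatenate(o)
q=least_squares(g,[.43,-.38,.07,-.5,5,30,-60]); print("cons",q.x.round(4)); print(q.fun.reshape(-1,2).round(1).tolist())
t,s=cv2.imread("pics/top0.png"),cv2.imread("pics/scene0.png");M=cons(q.x[3]);k=q.x[:3]
S=6
def crop(im,n,x,y,w,h):
    c=cv2.resize(im[y:y+h,x:x+w],None,fx=S,fy=S,interpolation=cv2.INTER_CUBIC)
    def pl(pts,col):
        pp=((proj(n,pts)-[x,y]+.5)*S).astype(int); cv2.polylines(c,[pp.reshape(-1,1,2)],True,col,1)
    for zz,col in((23,(0,0,255)),(4,(0,255,0))):
        pl(k+np.array([[u,-12-q.x[4]+d,zz] for u,d in((11,5),(11,-5),(-11,-5),(-11,5))])*1e-3@M.T,col)
    for u in(20.5,-20.5): pl(k+np.array([[u,q.x[5],5],[u,q.x[6],5]])*1e-3@M.T,(255,0,0))
    pl(rk(r.x,[[-X,-Y,Z],[X,-Y,Z],[X,Y,Z],[-X,Y,Z]]),(255,0,0))
    pl(rk(r.x,[[a*.0155,b,h_] for a,b,h_ in((-1,-.005,.05),(1,-.005,.05),(1,.005,.05),(-1,.005,.05))]),(0,255,0))
    pl(rk(r.x,[[.016*np.cos(a),0,.05+.008+.016*np.sin(a)-.0] for a in np.linspace(0,6.28,30)]),(0,0,255))
    return c
cv2.imwrite("pics/o1.png",np.vstack([np.hstack([crop(t,"top",310,165,66,50),crop(s,"scene",285,160,66,50)]),np.hstack([crop(t,"top",160,225,66,50),crop(s,"scene",230,245,66,50)])]))
E
python3 fit.py
```

```text
rack [ 0.4472 -0.113  -1.5154]
[[-0.7, -0.5], [-0.5, -0.1], [-1.2, -0.4], [-1.2, -0.3], [0.1, -1.4], [0.5, -0.9], [0.7, -1.5], [0.5, 0.3], [0.2, -0.4], [0.7, 0.4]]
round head top tri (array([ 0.44601226, -0.11457008,  0.07354944]), np.float64(0.30923471991184215)) model [ 0.44715633 -0.11300706  0.074     ]
ul [ 0.60268726 -0.37627234  0.10649621] 0.31957416796905136
ur [ 0.52726386 -0.4782455   0.10643284] 0.503252974161569
rUL [ 0.56789087 -0.38169041  0.09128703] 0.29179754528649937
rLL [ 0.54044272 -0.36214571  0.06751686] 0.1289087135102136
tab [ 0.53626283 -0.39621526  0.09854228] 0.3236071089431789
cons [ 4.261000e-01 -5.559000e-01  7.720000e-02 -6.312000e-01 -2.066664e+02
  2.239331e+02  1.348311e+02]
[[0.9, -1.2], [0.8, -1.3], [0.4, -0.8], [0.7, -0.8], [0.1, -1.1], [-0.3, -1.3], [-3.0, 3.7], [0.7, 2.5]]
```

View pics/o1.png

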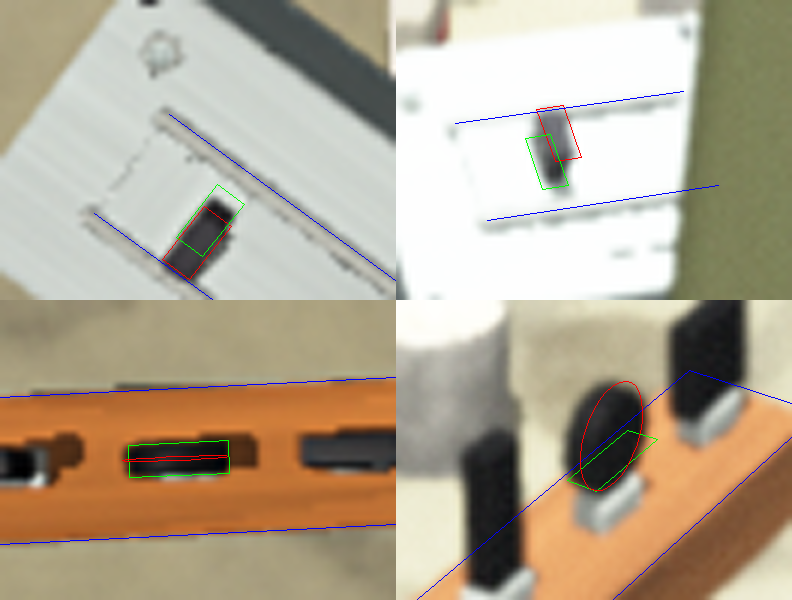

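The overlay shows the rack and round key fit to about 1 px. The console fit is degenerate along y, and my tab pixel was not on the tab's top face. I'll fit the tab by its dark silhouette in both views.

```bash
cat > sil.py <<'E'
from h import *
from scipy.optimize import minimize
def blob(im,roi,thr,S=6):
    x,y,w,h=roi; g=cv2.resize(im[y:y+h,x:x+w],None,fx=S,fy=S,interpolation=cv2.INTER_CUBIC).max(2)
    m=(g<thr).astype(np.uint8); n,l,st,_=cv2.connectedComponentsWithStats(m); i=1+np.argmax(st[1:,4]); return (l==i).astype(np.uint8),roi,S
def hullmask(n,pts,roi,S,shape):
    m=np.zeros(shape,np.uint8); p=(proj(n,pts)-roi[:2]+.5)*S
    cv2.fillConvexPoly(m,cv2.convexHull(np.round(p).astype(np.int32)),1); return m
def fit(masks,model,x0,step):
    def cost(v):
        c=0
        for n,(m,roi,S) in masks.items():
            h=hullmask(n,model(v),roi,S,m.shape); c-=(h&m).sum()/max(1,(h|m).sum())
        return c
    x0=np.array(x0,float); best=None
    for k in range(6):
        sim=np.vstack([x0]+[x0+np.eye(len(x0))[i]*step[i]*(-1)**k for i in range(len(x0))])
        r=minimize(cost,x0,method="Nelder-Mead",options=dict(initial_simplex=sim,xatol=1e-5,fatol=1e-4)); x0=r.x; step=np.array(step)*.8
    return r.x,-r.fun/len(masks)
E
python3 - <<'E'
from sil import *
t,s=cv2.imread("pics/top0.png"),cv2.imread("pics/scene0.png")
M=cons(-.632)
m={"top":blob(t,(325,188,35,35),110),"scene":blob(s,(300,168,22,30),150)}
print([int(v[0].sum())/36 for v in m.values()])
loc=np.array([[a*11,b*5,c] for a in(1,-1) for b in(1,-1) for c in(0,-19)])*1e-3
base=np.array([.5459,-.3658,.0942])
print(fit({k:m[k] for k in m},lambda v:v+loc@M.T,base-.035*M[:,1],[.005]*3))
v,i=fit(m,lambda v:base+M@[0,v[0],0]+loc@M.T,[-.035],[.008]);print(v,i,base+M[:,1]*v)
# approx tab-top relative to runner mid
E
```

```text
[84.69444444444444, 53.611111111111114]
(array([ 0.52731121, -0.3898801 ,  0.09711177]), np.float64(0.7094862070158046))
[-0.0304315] 0.6995956948725006 [ 0.5279223  -0.39035358  0.0942    ]
```

The free fit and the constrained fit agree: the tab top is at (0.527, -0.390, 0.096), with console yaw -0.632. Slope and runner spacing check out. Now a planner helper and the first moves.

```bash
cat > plan.py <<'E'
from h import *
def go(Mt,Pt):
    """needed rotation (tool rotvec, units of 10deg) then shift (in target tool axes, units of 50mm)"""
    o=arm.get_obs(); R0=rq(o["ee_rot"]); d=R0.inv()*R.from_matrix(Mt)
    e=R.from_matrix(Mt).inv().apply(np.array(Pt)-o["tool_pos"])
    e0=R0.inv().apply(np.array(Pt)-o["tool_pos"])
    print("rot",np.round(np.degrees(d.as_rotvec())/10,2),"shift(after rot)",np.round(e/.05,3),"shift(now)",np.round(e0/.05,3),"q",o["joint_pos"].round(2),"t",round(o["clock"],2))
def panel(yaw=-.632):
    M=cons(yaw); return np.c_[-M[:,0],M[:,1],-M[:,2]]
def down(psi): c,s=np.cos(psi),np.sin(psi); return np.array([[c,s,0],[s,-c,0],[0,0,-1.]])
TAB=np.array([.527,-.390,.096])
E
python3 -c "
from plan import *
n=-panel()[:,2]; go(panel(),TAB+.1*n)"
```

```text
rot [ -3.73  -2.03 -11.84] shift(after rot) [-1.81   5.913  2.19 ] shift(now) [ 6.451 -0.916  0.76 ] q [-1.27  0.3   1.52  0.    1.32 -0.07] t 0.1
```

Request:
move_arm --rows '[{"rot": [-0.266,-0.145,-0.846],"offset": [0,0,-0.1],"grip": 40},{"rot": [-0.266,-0.145,-0.846],"offset": [0,0,-0.1],"grip": 40},{"rot": [-0.266,-0.145,-0.846],"offset": [0,0,0],"grip": 40},{"rot": [-0.266,-0.145,-0.846],"offset": [0,0,0],"grip": 40},{"rot": [-0.266,-0.145,-0.846],"offset": [0,0,0],"grip": 40},{"rot": [-0.266,-0.145,-0.846],"offset": [0,0,0],"grip": 40},{"rot": [-0.266,-0.145,-0.846],"offset": [0,0,0],"grip": 40},{"rot": [-0.266,-0.145,-0.846],"offset": [0,0,0],"grip": 40},{"rot": [-0.266,-0.145,-0.846],"offset": [0,0,0],"grip": 40},{"rot": [-0.266,-0.145,-0.846],"offset": [0,0,0],"grip": 40},{"rot": [-0.266,-0.145,-0.846],"offset": [0,0,0],"grip": 40},{"rot": [-0.266,-0.145,-0.846],"offset": [0,0,0],"grip": 40},{"rot": [-0.266,-0.145,-0.846],"offset": [0,0,0],"grip": 40},{"rot": [-0.266,-0.145,-0.846],"offset": [0,0,0],"grip": 40}]'

```text
clock: 1.85
tool_pos: [0.2202, -0.5099, 0.2403]
ee_rot: [0.265, 0.316, 0.906, -0.095]
force: [-0.0, 0.3, -0.5]
gripper_width: 0.0398
grasp_force: 0.0
```

```bash
python3 -c "
from plan import *
n=-panel()[:,2]; go(panel(),TAB+.1*n)"
```

```text
rot [-0.15 -0.23 -0.17] shift(after rot) [-1.245  5.56   2.389] shift(now) [-1.166  5.657  2.192] q [-1.4   0.06  1.85  0.49  0.85 -2.55] t 1.85
```

Request:
move_arm --rows '[{"rot": [0,0,0],"offset": [-0.15,0.7,0.28],"grip": 40},{"rot": [0,0,0],"offset": [-0.15,0.7,0.28],"grip": 40},{"rot": [0,0,0],"offset": [-0.15,0.7,0.28],"grip": 40},{"rot": [0,0,0],"offset": [-0.15,0.7,0.28],"grip": 40},{"rot": [0,0,0],"offset": [-0.15,0.7,0.28],"grip": 40},{"rot": [0,0,0],"offset": [-0.15,0.7,0.28],"grip": 40},{"rot": [0,0,0],"offset": [-0.15,0.7,0.28],"grip": 40},{"rot": [0,0,0],"offset": [-0.15,0.7,0.28],"grip": 40},{"rot": [0,0,0],"offset": [0,0,0],"grip": 40}]'

```text
clock: 2.98
tool_pos: [0.4833, -0.3585, 0.1768]
ee_rot: [0.265, 0.314, 0.907, -0.096]
force: [-1.1, -0.3, -0.2]
gripper_width: 0.0402
grasp_force: 0.0
```

```bash
python3 -c "
from plan import *
n=-panel()[:,2]; go(panel(),TAB+.1*n)
a=cv2.imwrite('pics/s2.png',np.hstack([cv2.resize(arm.camera(k)[y:y+150,x:x+130],None,fx=3,fy=3) for k,x,y in(('scene',240,110),('top',290,120))]))"
```

```text
rot [-0.15 -0.22 -0.15] shift(after rot) [ 0.043  0.008 -0.06 ] shift(now) [ 0.046  0.006 -0.058] q [-0.71  0.19  1.86  0.03  0.52 -1.63] t 2.98
```

View pics/s2.png

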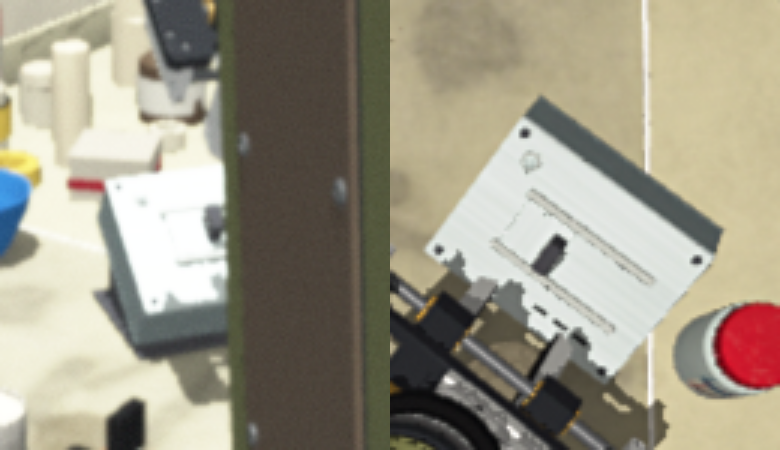

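The fingers straddle the tab line (tab at (550,255) in the right half, fingers at (480,295) and (555,355)). Descending and gripping.

Request:
move_arm --rows '[{"rot": [-0.15,-0.22,-0.15],"offset": [0.04,0.01,0.3],"grip": 40},{"rot": [0,0,0],"offset": [0,0,0.6],"grip": 40},{"rot": [0,0,0],"offset": [0,0,0.5],"grip": 40},{"rot": [0,0,0],"offset": [0,0,0.3],"grip": 40},{"rot": [0,0,0],"offset": [0,0,0.2],"grip": 40},{"rot": [0,0,0],"offset": [0,0,0.1],"grip": 40},{"rot": [0,0,0],"offset": [0,0,0],"grip": 0},{"rot": [0,0,0],"offset": [0,0,0],"grip": 0},{"rot": [0,0,0],"offset": [0,0,0],"grip": 0},{"rot": [0,0,0],"offset": [0,0,0],"grip": 0}]' --force 12

```text
clock: 4.32
tool_pos: [0.5268, -0.3926, 0.095]
ee_rot: [0.286, 0.297, 0.906, -0.094]
force: [-1.0, 2.7, 3.8]
gripper_width: 0.0099
grasp_force: 12.0
```

Request:
move_arm --rows '[{"rot": [0,0,0],"offset": [0,-0.1,0],"grip": 0},{"rot": [0,0,0],"offset": [0,-0.1,0],"grip": 0},{"rot": [0,0,0],"offset": [0,-0.1,0],"grip": 0},{"rot": [0,0,0],"offset": [0,-0.1,0],"grip": 0},{"rot": [0,0,0],"offset": [0,-0.1,0],"grip": 0},{"rot": [0,0,0],"offset": [0,-0.1,0],"grip": 0},{"rot": [0,0,0],"offset": [0,-0.1,0],"grip": 0},{"rot": [0,0,0],"offset": [0,-0.1,0],"grip": 0}]'

```text
clock: 5.32
tool_pos: [0.5027, -0.4253, 0.095]
ee_rot: [0.286, 0.297, 0.906, -0.094]
force: [-4.0, 5.0, 6.5]
gripper_width: 0.0099
grasp_force: 12.0
```

Request:
move_arm --rows '[{"rot": [0,0,0],"offset": [0,-0.08,0],"grip": 0},{"rot": [0,0,0],"offset": [0,-0.06,0],"grip": 0},{"rot": [0,0,0],"offset": [0,-0.04,0],"grip": 0},{"rot": [0,0,0],"offset": [0,0,0],"grip": 0}]'

```text
clock: 5.82
tool_pos: [0.499, -0.4302, 0.0949]
ee_rot: [0.286, 0.296, 0.907, -0.092]
force: [13.0, 21.9, 7.7]
gripper_width: 0.0116
grasp_force: 12.0
```

Request:
move_arm --rows '[{"rot": [0,0,0],"offset": [0,0.05,0],"grip": 0},{"rot": [0,0,0],"offset": [0,0,0],"grip": 36},{"rot": [0,0,0],"offset": [0,0,0],"grip": 36},{"rot": [0,0,0],"offset": [0,0,0],"grip": 36},{"rot": [0,0,0],"offset": [0,0,-0.3],"grip": 36},{"rot": [0,0,0],"offset": [0,0,-0.7],"grip": 36},{"rot": [0,0,0],"offset": [0,0,-0.9],"grip": 36},{"rot": [0,0,0],"offset": [0,0,-0.6],"grip": 36},{"rot": [0,0,0],"offset": [0,0,0],"grip": 36}]'

```text
clock: 6.95
tool_pos: [0.441, -0.3878, 0.1997]
ee_rot: [0.287, 0.297, 0.906, -0.095]
force: [-0.2, 0.6, -0.6]
gripper_width: 0.0359
grasp_force: 0.0
```

```bash
python3 -c "
from plan import *
KEY=np.array([.4465,-.1138,.0]); psi=np.pi/2+.055
go(down(psi),KEY+[0,0,.16])"
```

```text
rot [1.54 3.29 4.89] shift(after rot) [5.465 0.41  0.794] shift(now) [ 3.037  4.478 -1.18 ] q [-0.83  0.12  1.9   0.23  0.53 -1.93] t 6.95
```

Request:
move_arm --rows '[{"rot": [0.22,0.47,0.7],"offset": [0,0.3,0],"grip": 36},{"rot": [0.22,0.47,0.7],"offset": [0,0,0],"grip": 36},{"rot": [0.22,0.47,0.7],"offset": [0,0,0],"grip": 36},{"rot": [0.22,0.47,0.7],"offset": [0,0,0],"grip": 36},{"rot": [0.22,0.47,0.7],"offset": [0,0,0],"grip": 36},{"rot": [0.22,0.47,0.7],"offset": [0,0,0],"grip": 36},{"rot": [0.22,0.47,0.7],"offset": [0,0,0],"grip": 36},{"rot": [0,0,0],"offset": [0.6,0,0],"grip": 36},{"rot": [0,0,0],"offset": [0.6,0,0],"grip": 36},{"rot": [0,0,0],"offset": [0.6,0,0],"grip": 36},{"rot": [0,0,0],"offset": [0.6,0,0],"grip": 36},{"rot": [0,0,0],"offset": [0.6,0,0],"grip": 36},{"rot": [0,0,0],"offset": [0.6,0,0],"grip": 36},{"rot": [0,0,0],"offset": [0.6,0,0],"grip": 36},{"rot": [0,0,0],"offset": [0,0,0],"grip": 36}]'

```text
clock: 8.82
tool_pos: [0.4348, -0.166, 0.1953]
ee_rot: [0.002, 0.681, 0.732, 0.0]
force: [0.4, -0.5, 0.6]
gripper_width: 0.0359
grasp_force: 0.0
```

```bash
cat > look.py <<'E'
from plan import *
import sys
t=arm.camera("top");s=arm.camera("scene");i=sys.argv[1]
cv2.imwrite(f"pics/t{i}.png",t);cv2.imwrite(f"pics/sc{i}.png",s)
def cr(im,x,y,w,h,S): return cv2.resize(im[y:y+h,x:x+w],None,fx=S,fy=S,interpolation=cv2.INTER_CUBIC)
E
cat > l3.py <<'E'
from look import *
KEY=np.array([.4465,-.1138,.0]); psi=np.pi/2+.055
go(down(psi),KEY+[0,0,.1])
cv2.imwrite("pics/v3.png",np.vstack([np.hstack([cr(s,220,200,100,75,4),cr(t,150,190,100,75,4)]),np.hstack([cr(s,265,150,100,75,4),cr(t,300,160,100,75,4)])]))
E
python3 l3.py 3
```

```text
rot [0.02 0.02 0.09] shift(after rot) [1.059 0.289 1.909] shift(now) [1.063 0.298 1.906] q [-0.45  0.13  1.78 -0.    1.23 -0.51] t 8.93
```

View pics/v3.png

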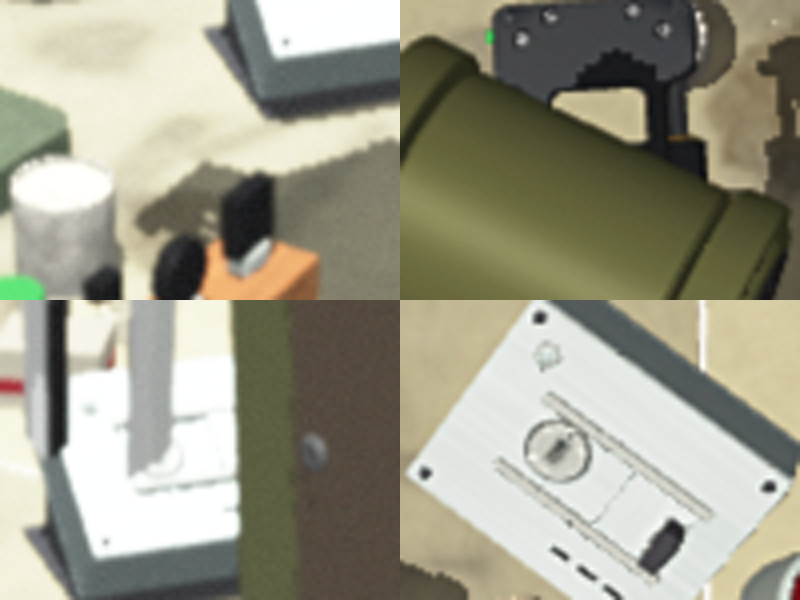

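The shutter is open, and the barrel is visible at composite (557,452), i.e. top pixel (339.2,198.0), with its slot. The scene camera sees the barrel at about (306,192). Next I'll go above the key and work out the keyhole meanwhile.

Request:
move_arm --rows '[{"rot": [0.02,0.02,0.09],"offset": [0.5,0.15,0.2],"grip": 36},{"rot": [0,0,0],"offset": [0.56,0.14,0.4],"grip": 36},{"rot": [0,0,0],"offset": [0,0,0.3],"grip": 36},{"rot": [0,0,0],"offset": [0,0,0.2],"grip": 36},{"rot": [0,0,0],"offset": [0,0,0],"grip": 36}]'

```text
clock: 9.55
tool_pos: [0.4459, -0.1143, 0.1403]
ee_rot: [-0.0, 0.688, 0.726, -0.0]
force: [-0.5, 0.5, 0.2]
gripper_width: 0.0357
grasp_force: 0.0
```

```bash
cat > l4.py <<'E'
from look import *
KEY=np.array([.4465,-.1138,.0]); psi=np.pi/2+.055
go(down(psi),KEY+[0,0,.057])
M=cons(-.632);n=M[:,2]
c=CAL["top"]; d=rq(c["attitude"]).apply(np.linalg.inv(c["mtx"])@[339.25,198,1]); o=c["origin"]
p0=np.array([.5542,-.3719,.0794])-.005*n
K=o+d*(n@(p0-o))/(n@d); print("K top",K.round(4), "scene px",proj("scene",K),"u off of runner mid",M[:,0]@(K-p0))
T=np.array([.499,-.4302,.0949]); print("K touch",T+.062*M[:,1]-.020*n, M.T@(T+.062*M[:,1]-.020*n-K))
P=proj("scene",arm.get_obs()["tool_pos"])[0].astype(int);print(P)
cv2.imwrite("pics/v4.png",cr(s,200,170,130,140,4))
E
python3 l4.py 4
```

```text
rot [ 0.01  0.   -0.01] shift(after rot) [0.008 0.005 1.683] shift(now) [0.01  0.003 1.683] q [-0.33  0.18  1.85 -0.    1.1  -0.38] t 9.65
K top [ 0.5458 -0.3885  0.0754] scene px [[304.81721851 189.32195267]] u off of runner mid 0.00019084435706683282
K touch [ 0.54487357 -0.38694555  0.0785    ] [0.00041136 0.00075734 0.00348447]
[265 223]
```

View pics/v4.png

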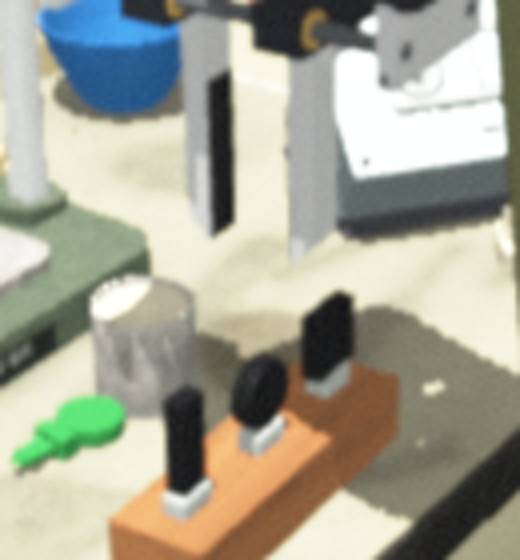

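The open fingers (tips at composite (220,230) and (300,250)) are centred over the round key at (262,390). Descending.

Request:
move_arm --rows '[{"rot": [0,0,0],"offset": [0,0,0.4],"grip": 36},{"rot": [0,0,0],"offset": [0,0,0.5],"grip": 36},{"rot": [0,0,0],"offset": [0,0,0.4],"grip": 36},{"rot": [0,0,0],"offset": [0,0,0.25],"grip": 36},{"rot": [0,0,0],"offset": [0,0,0.12],"grip": 36},{"rot": [0,0,0],"offset": [0,0,0],"grip": 20},{"rot": [0,0,0],"offset": [0,0,0],"grip": 8},{"rot": [0,0,0],"offset": [0,0,0],"grip": 5},{"rot": [0,0,0],"offset": [0,0,0],"grip": 5}]' --force 25

```text
clock: 10.78
tool_pos: [0.4467, -0.1136, 0.0577]
ee_rot: [0.001, 0.688, 0.726, 0.0]
force: [2.8, 0.3, 2.5]
gripper_width: 0.0099
grasp_force: 25.0
```

Request:
move_arm --rows '[{"rot": [0,0,0],"offset": [0,0,0],"grip": 0},{"rot": [0,0,0],"offset": [0,0,-0.2],"grip": 0},{"rot": [0,0,0],"offset": [0,0,-0.4],"grip": 0},{"rot": [0,0,0],"offset": [0,0,-0.6],"grip": 0},{"rot": [0,0,0],"offset": [0,0,-0.8],"grip": 0},{"rot": [0,0,0],"offset": [0,0,-0.8],"grip": 0},{"rot": [0,0,0],"offset": [0,0,-0.3],"grip": 0},{"rot": [0,0,0],"offset": [0,0,0],"grip": 0}]'

```text
clock: 11.78
tool_pos: [0.446, -0.1135, 0.2121]
ee_rot: [0.001, 0.688, 0.726, 0.0]
force: [0.1, 0.7, -1.3]
gripper_width: 0.0095
grasp_force: 25.0
```

```bash
cat > l5.py <<'E'
from look import *
K=np.array([.5453,-.3877,.0765]); n=-panel()[:,2]
go(panel(),K+(.0257+.060)*n)
o=arm.get_obs();M=rq(o["ee_rot"]).as_matrix()
def pl(n_,im,loc,col):
    pp=proj(n_,o["tool_pos"]+np.array(loc)@M.T); 
    return pp
x,y,S=210,140,6
c=cr(s,x,y,110,100,S)
h=.0257
for loc,col in(([[ .0055,0,h],[-.0055,0,h],[-.0055,0,h+.015],[-.0035,0,h+.015],[-.0035,0,h+.02],[.0035,0,h+.02],[.0035,0,h+.015],[.0055,0,h+.015]],(0,0,255)),([[.01,-.006,h],[-.01,-.006,h],[-.01,.006,h],[.01,.006,h]],(0,255,0))):
    pp=((pl("scene",s,loc,col)-[x,y]+.5)*S).astype(int); cv2.polylines(c,[pp.reshape(-1,1,2)],True,col,1)
print(pp.mean(0))
cv2.imwrite("pics/v5.png",c)
E
python3 l5.py 5
```

```text
rot [-1.55 -3.27 -4.91] shift(after rot) [-2.439 -3.249  3.266] shift(now) [-4.966  0.939  1.277] q [-0.33  0.1   1.77 -0.    1.27 -0.38] t 11.88
[332.75 358.  ]
```

View pics/v5.png

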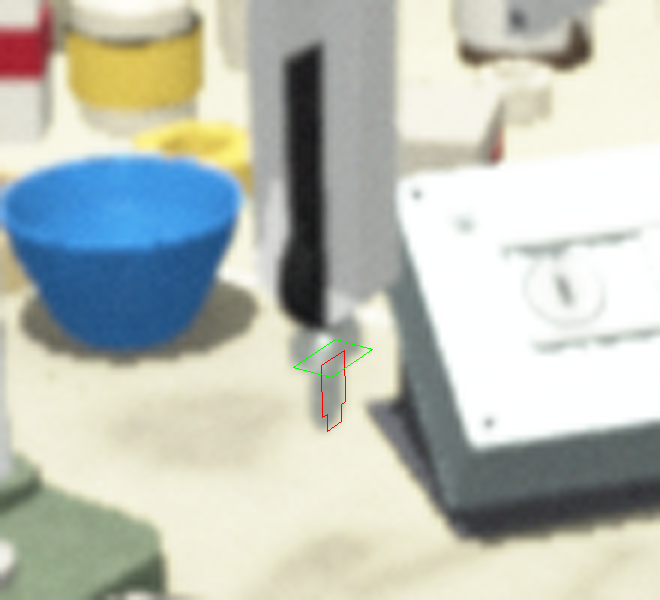

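The key is held straight, with its blade at (325,395) in the crop and the modelled blade about 1 px to the right. The barrel shows the same 1 px offset, so this is camera bias. Moving to the keyhole standoff.

Request:
move_arm --rows '[{"rot": [-0.22,-0.467,-0.7],"offset": [0,0,0],"grip": 0},{"rot": [-0.22,-0.467,-0.7],"offset": [0,0,0],"grip": 0},{"rot": [-0.22,-0.467,-0.7],"offset": [0,0,0],"grip": 0},{"rot": [-0.22,-0.467,-0.7],"offset": [0,0,0],"grip": 0},{"rot": [-0.22,-0.467,-0.7],"offset": [0,0,0],"grip": 0},{"rot": [-0.22,-0.467,-0.7],"offset": [0,0,0],"grip": 0},{"rot": [-0.22,-0.467,-0.7],"offset": [0,0,0],"grip": 0},{"rot": [0,0,0],"offset": [-0.35,-0.465,0.2],"grip": 0},{"rot": [0,0,0],"offset": [-0.35,-0.465,0.2],"grip": 0},{"rot": [0,0,0],"offset": [-0.35,-0.465,0.2],"grip": 0},{"rot": [0,0,0],"offset": [-0.35,-0.465,0.2],"grip": 0},{"rot": [0,0,0],"offset": [-0.35,-0.465,0.2],"grip": 0},{"rot": [0,0,0],"offset": [-0.35,-0.465,0.2],"grip": 0},{"rot": [0,0,0],"offset": [-0.35,-0.465,0.2],"grip": 0},{"rot": [0,0,0],"offset": [0,0,0.5],"grip": 0},{"rot": [0,0,0],"offset": [0,0,0.5],"grip": 0},{"rot": [0,0,0],"offset": [0,0,0.5],"grip": 0},{"rot": [0,0,0],"offset": [0,0,0.37],"grip": 0},{"rot": [0,0,0],"offset": [0,0,0],"grip": 0}]'

```text
clock: 14.25
tool_pos: [0.5055, -0.3591, 0.146]
ee_rot: [0.284, 0.297, 0.907, -0.093]
force: [0.3, -0.0, -1.1]
gripper_width: 0.0098
grasp_force: 25.0
```

```bash
python3 -c "
from plan import *
K=np.array([.5453,-.3877,.0765]); n=-panel()[:,2]
go(panel(),K+(.0457+.012)*n)"
```

```text
rot [-0.01 -0.02 -0.01] shift(after rot) [-0.008  0.009  0.548] shift(now) [-0.01   0.009  0.548] q [-0.69  0.27  1.86  0.08  0.41 -1.69] t 14.25
```

Advance to about 12 mm from the mouth and look with both cameras.

Request:
move_arm --rows '[{"rot": [0,0,0],"offset": [0,0,0.3],"grip": 0},{"rot": [0,0,0],"offset": [0,0,0.25],"grip": 0},{"rot": [0,0,0],"offset": [0,0,0],"grip": 0}]'

```text
clock: 14.62
tool_pos: [0.5188, -0.369, 0.1253]
ee_rot: [0.285, 0.297, 0.906, -0.094]
force: [0.6, -0.3, -1.0]
gripper_width: 0.0098
grasp_force: 25.0
```

```bash
cat > l6.py <<'E'
from look import *
K=np.array([.5453,-.3877,.0765]); P=panel(); n=-P[:,2]
go(P,K+(.0457+.012)*n)
o=arm.get_obs();M=rq(o["ee_rot"]).as_matrix()
h=.0257;S=8
def ov(n_,im,x,y,w,hh):
    c=cr(im,x,y,w,hh,S)
    def dr(pts,col): cv2.polylines(c,[((proj(n_,pts)-[x,y]+.5)*S).astype(int).reshape(-1,1,2)],True,col,1)
    dr(o["tool_pos"]+np.array([[ .0055,0,h],[-.0055,0,h],[-.0055,0,h+.015],[-.0035,0,h+.015],[-.0035,0,h+.02],[.0035,0,h+.02],[.0035,0,h+.015],[.0055,0,h+.015]])@M.T,(0,0,255))
    dr(K+np.array([[.0063,.0028,0],[-.0063,.0028,0],[-.0063,-.0028,0],[.0063,-.0028,0]])@P.T,(255,0,0))
    dr(K+np.array([[.014*np.cos(a),.014*np.sin(a),0] for a in np.linspace(0,6.28,40)])@P.T,(0,255,0))
    return c
cv2.imwrite(f"pics/v{sys.argv[1]}.png",np.hstack([ov("scene",s,280,160,48,60),ov("top",t,315,170,48,60)]))
E
python3 l6.py 6
```

```text
rot [-0.01  0.01 -0.  ] shift(after rot) [0.042 0.01  0.035] shift(now) [0.042 0.011 0.035] q [-0.69  0.33  1.83  0.08  0.37 -1.69] t 14.72
```

View pics/v6.png

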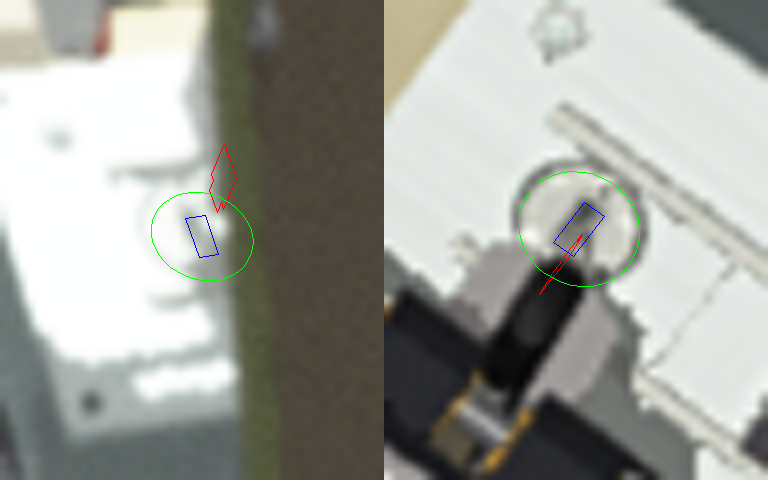

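The scene view shows the barrel at about (200,237), partly behind the arm. The top view shows the ring at about (579,225), 0.5 px above my model. I'll refine the barrel centre by ring matching in the unobstructed pictures and check the robot/camera offset using the held head.

```bash
cat > l7.py <<'E'
from plan import *
from scipy.ndimage import map_coordinates as mc
P=panel();U,Yl,n=-P[:,0],P[:,1],-P[:,2]; K0=np.array([.5453,-.3877,.0765])
a=np.linspace(0,2*np.pi,180)
def samp(im,px): return mc(im.astype(float),[px[:,1],px[:,0]],order=1)
ims={"top":cv2.cvtColor(cv2.imread("pics/t3.png"),6),"scene":cv2.cvtColor(cv2.imread("pics/sc5.png"),6)}
G=np.arange(-5,5.1,.25)
for k,im in ims.items():
    best=[]
    for u in G:
        for y in G:
            c=K0+U*u*1e-3+Yl*y*1e-3
            ring=lambda r:samp(im,proj(k,c+r*(np.outer(np.cos(a),U)+np.outer(np.sin(a),Yl)))).mean()
            sl=lambda hx,hy:samp(im,proj(k,c+np.array([U*p*hx+Yl*q*hy for p in np.linspace(-1,1,7) for q in np.linspace(-1,1,5)]))).mean()
            best.append((ring(.0142)-.5*ring(.0125)-.5*ring(.017),sl(.005,.0018)-samp(im,proj(k,c+np.array([U*p*.004+Yl*q*.006 for p in(-1,0,1) for q in(-1,1)]))).mean(),u,y))
    b=np.array(best); i,j=b[:,0].argmin(),b[:,1].argmin(); print(k,"ring",b[i].round(1),"slot",b[j].round(1))
    px=proj(k,K0+U*b[i,2]*1e-3+Yl*b[i,3]*1e-3)[0]; ims[k]=(px,proj(k,K0+U*b[j,2]*1e-3+Yl*b[j,3]*1e-3)[0])
for m in(0,1): 
    K,e=tri({k:v[m] for k,v in ims.items()}); print("tri",K.round(4),e.round(2),"rel K0 (u,y,n) mm",(np.c_[U,Yl,n].T@(K-K0)*1e3).round(1))
# held head in top: profile along slope and across at TCP
t=cv2.cvtColor(cv2.imread("pics/t6.png"),6);p=arm.get_obs()["tool_pos"]
for nm,d in(("slope",U),("y",Yl)):
    s=np.arange(-26,27,2); print(nm,list(zip(s.tolist(),samp(t,proj("top",p-.008*-n*0+np.outer(s*1e-3,d))).astype(int).tolist())))
E
python3 l7.py
```

```text
top ring [-45.7 -85.2   1.5   0.8] slot [-45.3 -85.2   1.5   1. ]
scene ring [ -4.2 -49.1   3.5   1.8] slot [ -4.1 -49.2   3.2   1.8]
tri [ 0.5471 -0.3872  0.0791] 0.43 rel K0 (u,y,n) mm [2.4 1.4 1.5]
tri [ 0.5471 -0.3871  0.0789] 0.34 rel K0 (u,y,n) mm [2.3 1.6 1.3]
slope [(-26, 143), (-24, 101), (-22, 81), (-20, 92), (-18, 59), (-16, 22), (-14, 13), (-12, 14), (-10, 13), (-8, 11), (-6, 16), (-4, 34), (-2, 42), (0, 44), (2, 44), (4, 39), (6, 33), (8, 25), (10, 22), (12, 18), (14, 17), (16, 47), (18, 113), (20, 162), (22, 126), (24, 124), (26, 168)]
y [(-26, 110), (-24, 110), (-22, 112), (-20, 120), (-18, 151), (-16, 154), (-14, 153), (-12, 155), (-10, 153), (-8, 76), (-6, 26), (-4, 37), (-2, 44), (0, 44), (2, 36), (4, 63), (6, 135), (8, 156), (10, 154), (12, 152), (14, 153), (16, 176), (18, 228), (20, 222), (22, 228), (24, 229), (26, 229)]
```

Request:
move_arm --rows '[{"rot": [0,0,0],"offset": [0,0.026,0.06],"grip": 0},{"rot": [0,0,0],"offset": [0,0,0.1],"grip": 0},{"rot": [0,0,0],"offset": [0,0,0.08],"grip": 0},{"rot": [0,0,0],"offset": [0,0,0.06],"grip": 0},{"rot": [0,0,0],"offset": [0,0,0.04],"grip": 0},{"rot": [0,0,0],"offset": [0,0,0],"grip": 0}]'

```text
clock: 15.48
tool_pos: [0.5275, -0.3737, 0.1124]
ee_rot: [0.286, 0.297, 0.906, -0.094]
force: [-0.0, 0.1, 0.1]
gripper_width: 0.0099
grasp_force: 25.0
```

Request:
move_arm --rows '[{"rot": [0,0,0],"offset": [0,0,0.06],"grip": 0},{"rot": [0,0,0],"offset": [0,0,0.06],"grip": 0},{"rot": [0,0,0],"offset": [0,0,0],"grip": 0}]'

```text
clock: 15.85
tool_pos: [0.5303, -0.3758, 0.1073]
ee_rot: [0.286, 0.297, 0.906, -0.094]
force: [0.5, 0.1, -0.3]
gripper_width: 0.01
grasp_force: 25.0
```

```bash
python3 -c "
from plan import *
K=np.array([.5453,-.3877,.0765])+panel()@[-.0019,.0008,-.0015]; n=-panel()[:,2]
go(panel(),K+.0257*n);o=arm.get_obs();print(panel().T@o['force'],panel().T@o['moment'])"
```

```text
rot [-0.01  0.01 -0.  ] shift(after rot) [0.002 0.001 0.181] shift(now) [0.002 0.001 0.181] q [-0.68  0.39  1.81  0.08  0.34 -1.69] t 15.85
[-0.13770446  0.4056999   0.406356  ] [-0.13636825  0.22649134  0.04649453]
```

Request:
move_arm --rows '[{"rot": [0,0,0],"offset": [0,0,0.06],"grip": 0},{"rot": [0,0,0],"offset": [0,0,0.06],"grip": 0},{"rot": [0,0,0],"offset": [0,0,0.04],"grip": 0},{"rot": [0,0,0],"offset": [0,0,0.02],"grip": 0},{"rot": [0,0,0],"offset": [0,0,0],"grip": 0}]'

```text
clock: 16.48
tool_pos: [0.5346, -0.3789, 0.1018]
ee_rot: [0.287, 0.297, 0.906, -0.094]
force: [-16.0, 13.0, 20.4]
gripper_width: 0.01
grasp_force: 25.0
```

```bash
cat > st.py <<'E'
from plan import *
K=np.array([.5453,-.3877,.0765])+panel()@[-.0019,.0008,-.0015]; n=-panel()[:,2]
go(panel(),K+.0257*n);o=arm.get_obs();print((panel().T@o['force']).round(1),(panel().T@o['moment']).round(2))
E
python3 st.py
```

```text
rot [-0.01  0.02 -0.  ] shift(after rot) [ 0.025 -0.     0.03 ] shift(now) [ 0.025 -0.     0.029] q [-0.68  0.41  1.8   0.09  0.33 -1.69] t 16.48
[  5.2   1.  -28.5] [-0.21  1.04  0.08]
```

Request:
move_arm --rows '[{"rot": [0,0,0],"offset": [0.01,0,0.02],"grip": 0},{"rot": [0,0,0],"offset": [0.01,0,0],"grip": 0},{"rot": [0,0,0.7],"offset": [0,0,0],"grip": 0},{"rot": [0,0,0.7],"offset": [0,0,0],"grip": 0},{"rot": [0,0,0],"offset": [0,0,0],"grip": 0}]' --force 35

```text
clock: 17.1
tool_pos: [0.5345, -0.3792, 0.1014]
ee_rot: [0.297, 0.406, 0.862, -0.059]
force: [-22.2, 13.8, 29.0]
gripper_width: 0.0099
grasp_force: 35.0
```

```bash
python3 st.py
```

```text
rot [-0.01  0.03 -1.41] shift(after rot) [0.023 0.007 0.021] shift(now) [0.024 0.001 0.021] q [-0.68  0.41  1.8   0.09  0.33 -1.45] t 17.1
[  4.7  -2.  -38.7] [0.45 1.13 0.02]
```

Request:
move_arm --rows '[{"rot": [0,0,0.5],"offset": [0,0,-0.02],"grip": 0},{"rot": [0,0,0.8],"offset": [0,0,0],"grip": 0},{"rot": [0,0,0.8],"offset": [0,0,0],"grip": 0},{"rot": [0,0,0.8],"offset": [0,0,0],"grip": 0},{"rot": [0,0,0.8],"offset": [0,0,0],"grip": 0},{"rot": [0,0,0.8],"offset": [0,0,0],"grip": 0},{"rot": [0,0,0.8],"offset": [0,0,0],"grip": 0},{"rot": [0,0,0.8],"offset": [0,0,0],"grip": 0},{"rot": [0,0,0],"offset": [0,0,0],"grip": 0}]'

```text
clock: 18.23
tool_pos: [0.5335, -0.3789, 0.101]
ee_rot: [0.285, 0.788, 0.537, 0.1]
force: [-17.8, 7.1, 16.8]
gripper_width: 0.0097
grasp_force: 35.0
```

```bash
python3 st.py
```

```text
rot [-0.    0.02 -7.52] shift(after rot) [0.002 0.014 0.025] shift(now) [0.014 0.002 0.025] q [-0.68  0.41  1.8   0.09  0.33 -0.38] t 18.23
[  5.6  -4.8 -24.4] [1.19 1.12 0.1 ]
```

Request:
move_arm --rows '[{"rot": [0,0,0.4],"offset": [0,0,0],"grip": 0},{"rot": [0,0,0.4],"offset": [0,0,0],"grip": 0},{"rot": [0,0,0],"offset": [0,0,0],"grip": 0}]'

```text
clock: 18.6
tool_pos: [0.5334, -0.3787, 0.1008]
ee_rot: [0.277, 0.823, 0.481, 0.119]
force: [-19.0, 6.9, 17.5]
gripper_width: 0.0099
grasp_force: 35.0
```

```bash
python3 st.py
```

```text
rot [-0.    0.02 -8.31] shift(after rot) [-0.004  0.013  0.025] shift(now) [0.012 0.006 0.025] q [-0.68  0.41  1.8   0.09  0.33 -0.25] t 18.6
[  5.8  -5.6 -25.5] [ 1.15  1.36 -0.08]
```

Request:
move_arm --rows '[{"rot": [0,0,-0.2],"offset": [0,0,-0.02],"grip": 0},{"rot": [0,0,0],"offset": [0,0,0],"grip": 20},{"rot": [0,0,0],"offset": [0,0,0],"grip": 30},{"rot": [0,0,0],"offset": [0,0,0],"grip": 30},{"rot": [0,0,0],"offset": [0,0,0],"grip": 30},{"rot": [0,0,0],"offset": [0,0,-0.2],"grip": 30},{"rot": [0,0,0],"offset": [0,0,-0.4],"grip": 30},{"rot": [0,0,0],"offset": [0,0,-0.6],"grip": 30},{"rot": [0,0,0],"offset": [0,0,-0.6],"grip": 30},{"rot": [0,0,0],"offset": [0,0,-0.6],"grip": 30},{"rot": [0,0,0],"offset": [0.5,0,-0.3],"grip": 30},{"rot": [0,0,0],"offset": [0.5,0,-0.3],"grip": 30},{"rot": [0,0,0],"offset": [0,0,0],"grip": 30}]'

```text
clock: 20.23
tool_pos: [0.4884, -0.2823, 0.2201]
ee_rot: [0.279, 0.814, 0.497, 0.115]
force: [-0.8, 0.2, -0.1]
gripper_width: 0.0298
grasp_force: 0.0
```

```bash
cat > l9.py <<'E'
from look import *
K=np.array([.5453,-.3877,.0765])+panel()@[-.0019,.0008,-.0025]; P=panel()
a=-1.22; Q=P@R.from_euler('z',1.22).as_matrix()   # +turn about tool z
S=8
def ov(n_,im,x,y,w,hh):
    c=cr(im,x,y,w,hh,S)
    def dr(pts,col): cv2.polylines(c,[((proj(n_,pts)-[x,y]+.5)*S).astype(int).reshape(-1,1,2)],True,col,1)
    for z in(0,-.01): dr(K+np.array([[.01,.006,z],[-.01,.006,z],[-.01,-.006,z],[.01,-.006,z]])@Q.T,(0,255,0))
    dr(K+np.array([[.016*np.cos(b),0,-.026+.016*np.sin(b)] for b in np.linspace(0,6.28,40)])@Q.T,(0,0,255))
    return c
cv2.imwrite("pics/v9.png",np.hstack([ov("scene",s,280,160,48,60),ov("top",t,315,165,48,60)]))
E
python3 l9.py 9
```

```text
(no output)
```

View pics/v9.png

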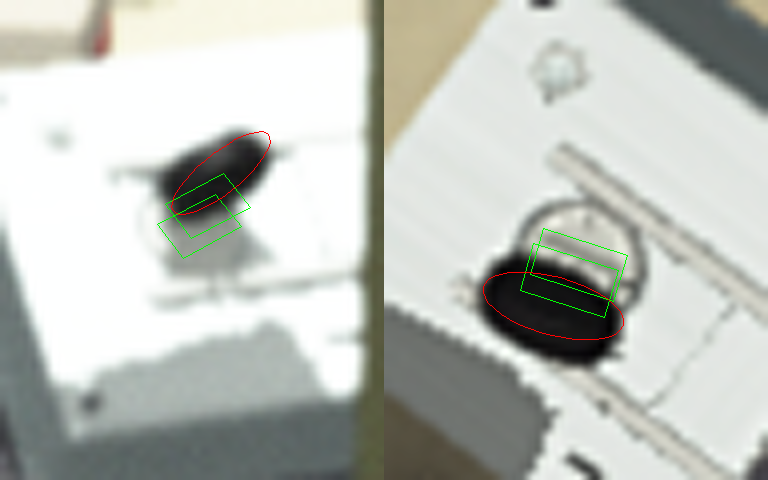

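The key stands in the barrel at about the modelled height and angle: head at (215,175) in scene and (553,310) in top. I'll do a quick numeric fit of its angle and height.

```bash
python3 - <<'E'
from sil import *
from plan import panel
K=np.array([.5453,-.3877,.0765])+panel()@[-.0019,.0008,-.0025]; P=panel()
t,s=cv2.imread("pics/t9.png"),cv2.imread("pics/sc9.png")
m={"top":blob(t,(322,190,30,30),90),"scene":blob(s,(294,170,26,22),90)}
b=np.linspace(0,6.28,40)
L=np.array([[.016*np.cos(x),y,-.026+.016*np.sin(x)] for x in b for y in(.005,-.005)])
def mod(v): return K+P@(v[:3])+L@(P@R.from_euler('zx',[v[3],v[4]]).as_matrix()).T
for ms in(m,{"top":m["top"]}):
    v,i=fit(ms,mod,[0,0,0,1.22,0],[.003,.003,.003,.2,.1]); print("(-u,y,-n) mm",(v[:3]*1e3).round(1),"angle,tilt",v[3:].round(2),"IoU",round(i,2))
E
```

```text
(-u,y,-n) mm [ 0.8  0.5 -0.8] angle,tilt [1.21 0.  ] IoU 0.75
(-u,y,-n) mm [ 14.4 -11.2  26.6] angle,tilt [1.37 0.4 ] IoU 0.96
```

```bash
python3 -c "
from workcell import arm
print(arm.finish_job())"
```

```text
the job is handed in; nothing more can be done
None
```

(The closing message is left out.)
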